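# Present a gift tin's barcode to the counter scanner and scan it

## Robot

A 6-joint arm with a two-finger parallel gripper is mounted at the origin on a cart in front of the work surface, level with it; the furniture and walls round the work are solid. World frame = base frame: x ahead of the robot, y to its left, z up, the work surface at z = 0. Lengths are in m, angles in rad, forces in N, time in s.
With the tool pointing down it reaches from about 0.225 to 0.875 m from the base axis. Payload 3.4 kg.
Tool frame: the origin (TCP) lies at the very end of the fingers, on their centre line; the grasp point (between the pads) lies 19 mm behind it; z points along the fingers, y is the line along which they close (so a half turn about z gives the same grasp; the last joint's range is limited). The gripper opens to 85 mm and grips with 20 to 120 N. Pads are 22 mm wide; open, the fingers measure 114 mm over their backs; the gripper's body (76 mm by 85 mm) begins 54 mm behind the grasp point. The pads swing forward as they close: fully open they stand 13 mm farther back than shut.
Start: joints at [-1.306, 0.276, 1.505, -0, 1.361, -0.121], TCP at [0.216, -0.533, 0.231] pointing down, gripper open.
Joint ranges: [-2.89, 2.89], [-0.75, 2.08], [0.22, 2.7], [-1.18, 4.32], [0.11, 2.71], [-2.7, 2.7]. Speed limits (rad/s): [2.57, 2.57, 3.14, 3.14, 3.14, 3.14].

## Interface

Orientations are given as a unit quaternion [w, x, y, z].
In Python, from rig import manip gives the robot as it stands. The module is installed in compiled form; this text tells all that it offers.
- The arm moves only by the tool play_rows, never from a script. Its argument "motion" is a list of rows, each a list of 5 numbers: the shift along the tool's x, y, z in units of 40 mm (1.0 is 40 mm), then the turn about the tool's z in units of 10 degrees (1.0 is 10 degrees), then the finger opening in mm, from 0 to 85.4. A call has 1 to 5 rows; each row is the pose to reach, as a shift and turn from the pose commanded when the call began, along the tool's axes at that moment; what a row does not reach only later rows make up. A row lasts 1/8 s, in which the tool goes at most 62.5 mm and 10.7 degrees, less where a joint would pass 70% of its speed; a pose out of reach is approached as far as the arm can. A call with a gripper value outside its range is refused whole. The fingers move at their own pace and stop on an object; "newtons" is the grip in N (left out, the last holds). Time passes only in rows, so rows that repeat a pose let the fingers close. It gives the time, the measured TCP pose, the force, the opening and the grip force at its end, in the units of the state.
- manip.get_state(): the state, without advancing time (a new reading comes with each control period).
- manip.get_image(name): name is "scene" or "top" or "wrist"; returns a dict with "img" (480x640x3 uint8, red, green, blue), "range_z" (480x640 float32, m along the optical axis (not along the pixel's ray), 0 where there is no reading), "fx", "fy", "cx", "cy" (pixels), "R" (3x3) and "t" (3): a world point X has camera coordinates R X + t. Camera axes: x right, y down, z forward; pixel columns grow to the right and rows downward; lengths in m; the calibration is good to about 2 mm. The wrist camera is an equidistant fisheye: a pixel r from the principal point sees the ray r / f radians off the axis. A picture is of the moment at which its call begins.
- manip.sign_off(): hands the job in; it is judged then, once.
The state is a dict: "clock": time; "qpos": joint angles; "qd": joint speeds; "effort": joint torques, N m; "position": TCP position; "ee_rot": TCP orientation; "contact_force": force on the tool from outside, world axes, zero at the start; "moment": the same for the moment, N m; "width": finger opening in m; "gripper_force": force on a finger pad.
Only numpy, scipy, OpenCV 4.12 (cv2) and the standard library are available. Lean on these libraries where they do the work, as an engineer would, in place of code of your own. Each camera call takes 0.05 s, during which the arm holds its last target. There are 200 camera calls.

## Task

Book this gift tin in: stand it upright on the counter scanner's base plate, gently, pushed home against both cheeks of the V rest and turned so that its barcode squarely faces the scanner window, and let go of it. Then push the orange scan key on top of the scanner all the way down and release it. Don't press the key before the tin is in place, leave the tin seated, and don't shift the count pad, the tape, the gift boxes or the coaster packs.

Things in the scene. Friction and masses are not known exactly. Their poses are not given: they have to be found in the camera images.
- tin: Upright round gift tin, dark teal with thin gold bands, 59 mm in diameter over its whole height, 112 mm tall, about 0.24 kg, closed and rigid, standing on the table. Origin: centre of its underside; z up the axis; x points from the axis to the middle of the barcode, which at the start faces any way but roughly the right one.
- barcode (a point): Middle of the barcode, 29.5 mm from the tin's axis along its x, 52 mm above its foot. The white label with black bars covers 66 degrees of the side, 26 to 78 mm above the foot, and goes on as a white tab 21 mm wide over the lid's edge on to the lid's dark top, ending 4 mm short of its centre, so the barcode's side shows from above.
- scanner: Counter scanner, fixed: grey base plate 6 mm thick, an aluminium V rest on it, behind that a white scanner head. Origin: on the table under the axis of a seated tin; x points from there to the scanner window, z up. The plate spans x -46 to 154 and y -55 to 55 mm; the head x 95 to 145, y -44 to 44 mm, its top at z = 128 mm.
- rest (a point): Where the centre of the seated tin's underside belongs: scanner frame (0, 0, 6 mm), on the plate; axes as the scanner's. The V rest opens to -x: two upright cheeks 38 mm long, up to z = 36 mm over the table, their rubber faces 29.5 mm from the seated tin's axis, 45 degrees either side of +x; a tin slid over the plate along +x stops against both.
- window (a point): Centre of the dark red scanner window, which looks along the scanner's -x: scanner frame (91, 0, 83 mm).
- scan_key (a joint): Travel of the orange scan key on top of the scanner head: 0 at rest, 0.006 m when fully down. A spring returns it; fully down takes about 4 N.
- scan_key_top (a point): Centre of the round key's top face, 28 mm across: scanner frame (124, 0, 144 mm) when up; the key moves straight down.
- count_pad: Stapled count pad lying flat on the table, 102 x 145 x 9 mm, a pen on it; origin at the centre of its underside. Not to be moved. Behind it stands a tall plant in a basket.
- tape: Roll of brown packing tape lying flat, 104 mm across and 25 mm high; origin at the centre of its underside. Not to be moved. Behind it stands a clear glass jar of beads about 0.2 m tall and 0.16 m across, its axis about 0.55 m ahead of the robot and 35 mm left of its middle; keep the gripper's body off it when pressing the key.
- green_box: Green gift box with a white band, 70 x 70 x 36 mm; origin at the centre of its underside. Not to be moved. To its right and behind it stand tall framed prints and wooden easels, close to where the arm may start: bring the arm over from there near the robot, not out over them.
- pink_box: Pink gift box with a white band, 65 x 65 x 36 mm; origin at the centre of its underside. Not to be moved.
- coasters_a: Round pack of coasters in a clear bag, 106 mm across and 44 mm high, the left one of two; origin at the centre of its underside. Not to be moved.
- coasters_b: The right one of the two coaster packs, of the same size; origin at the centre of its underside. Not to be moved.

How it is judged:
On the way, in this order (a step that is already met when the one before it is completed fails the run):
1. the tin stands home in the V rest with its barcode facing the window, let go (horizontal distance between tin and rest below 0.006 m and z of tin in the frame of rest between -0.004 and 0.004 m and angle between tin's own z axis and vertical below 0.08 rad and angle between the x axis of tin and the x axis of scanner, either way round below 0.3 rad and x of barcode in the frame of rest above 0.015 m and contact force between the fingers and tin below 0.3 N and linear speed of tin below 0.02 m/s), for 0.2 s.
2. the scan key is pushed fully down while the tin stays so (horizontal distance between tin and rest below 0.006 m and z of tin in the frame of rest between -0.004 and 0.004 m and angle between tin's own z axis and vertical below 0.08 rad and angle between the x axis of tin and the x axis of scanner, either way round below 0.3 rad and x of barcode in the frame of rest above 0.015 m and value of joint scan_key above 0.0045 m), for 0.05 s.
At the end, for the whole second after the job is handed in: The tin stands free and at rest on the plate, upright within 0.08 rad, its axis within 6 mm of the seat, its foot within 4 mm of the plate, the barcode facing the window within 0.3 rad; the key has since been pressed (4.5 of its 6 mm) and is up again (all of step 1 and value of joint scan_key below 0.0015 m); the robot touches nothing.
It fails at once if the scan key is pushed down (over 3 mm) while the tin is not in place with its barcode to the window (value of joint scan_key above 0.003 m and not (horizontal distance between tin and rest below 0.006 m and z of tin in the frame of rest between -0.004 and 0.004 m and angle between tin's own z axis and vertical below 0.08 rad and angle between the x axis of tin and the x axis of scanner, either way round below 0.3 rad and x of barcode in the frame of rest above 0.015 m)).
It fails at once if the tin tips over by more than 30 degrees (angle between tin's own z axis and vertical above 0.52 rad).
It fails at once if the tin falls or is flung: over 0.5 m/s with no finger on it (linear speed of tin above 0.5 m/s and contact force between the fingers and tin below 0.3 N).
It fails at once if the count pad, the tape, a gift box or a coaster pack is shifted by more than 20 mm (distance of any of count_pad, tape, green_box, pink_box, coasters_a, coasters_b from where it was at the start of the episode above 0.02 m).
It also fails if it takes over 51 s, if anything falls off the work surface, if the arm or the gripper's body presses on something with over 40 N, if the wrist force passes 120 N, or if a joint passes its speed limit or range.

## Working session

There is one attempt and no reset: what is moved stays moved. The work goes in short steps, Python scripts to look and compute and a tool call to move; the robot and the scene stay as the last step left them, time stands still between calls to the robot, and variables do not carry over. Pictures are saved under pics/ and viewed, at most 10 in all, crops included, and the job is handed in when it is done.

Besides the shell and the picture viewer there is one more tool, called by a JSON object that holds its "op" and its "data", one argument or row to a line. play_rows: Moves the arm, as the interface text tells. Its arguments: {"type":"object","properties":{"motion":{"type":"array","items":{"type":"array","items":{"type":"number"}}},"newtons":{"type":"number"}},"required":["motion"]}

```bash
mkdir -p pics
python3 - <<'E'
from rig import manip
import cv2,numpy as np,pickle
s=manip.get_state();print(s)
for n in("scene","top"):
    d=manip.get_image(n);pickle.dump(d,open(n+'.pkl','wb'));cv2.imwrite(f'pics/{n}0.png',d['img'][...,::-1])
    print(n,d['fx'],d['fy'],d['cx'],d['cy'],np.round(d['R'],3).tolist(),d['t'])
E
```

```text
{'clock': 0.0, 'qpos': array([-1.30603045e+00,  2.76611749e-01,  1.50616364e+00, -3.84383117e-06,
        1.36068090e+00, -1.20995574e-01]), 'qd': array([-0.0003644 ,  0.00010155,  0.0008297 , -0.00025338, -0.00224072,
       -0.00140845]), 'effort': array([-1.91694409e-03, -4.16776836e+01, -2.45808291e+01, -2.07864309e-04,
        1.10605647e-02, -6.34641779e-06]), 'position': array([ 0.21620704, -0.53222504,  0.23041799]), 'ee_rot': array([-9.29278099e-04,  9.81455608e-01,  1.91687303e-01, -6.88007372e-05]), 'contact_force': array([1.34442297, 0.07926068, 0.47479218]), 'moment': array([ 0.01292246,  0.03197708, -0.00210383]), 'gripper_force': 0.0, 'width': 0.08558408963496285}
scene 468.41144762445026 468.41144762445026 310.4070367095674 244.48260764821418 [[-0.91, -0.415, -0.001], [-0.287, 0.631, -0.72], [0.3, -0.655, -0.694]] [0.49439588 0.22696547 1.21374415]
top 573.68879660425 573.68879660425 319.7130365258118 247.86006071199571 [[0.01, -1.0, -0.011], [-0.989, -0.008, -0.146], [0.146, 0.012, -0.989]] [0.02697441 0.56601908 1.34632165]
```

View pics/top0.png

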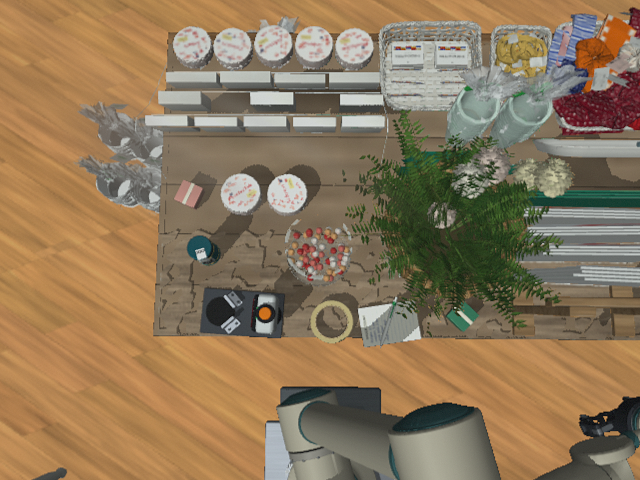

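View pics/scene0.png

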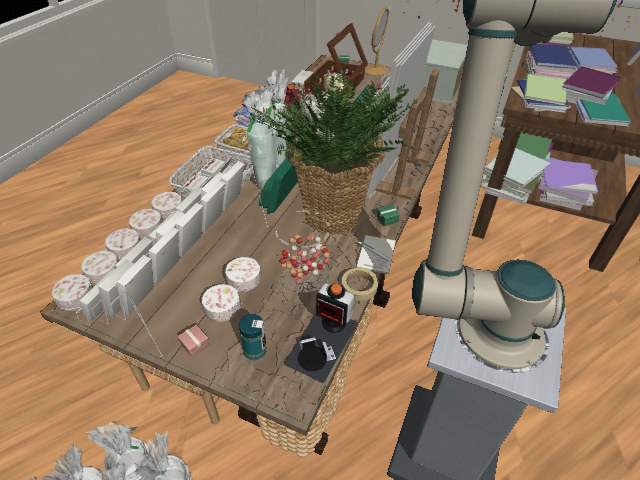

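The top view shows the tin at about (203,250), its white tab towards the lower left of the lid. The scanner is at (243,312) with the key at (265,313), and its window faces image left (world +y). The scene view agrees: tin at (254,337), scanner at (332,310).

```bash
cat > h.py <<'E'
import numpy as np,cv2
def world(d,u,v,z=None):
    """pixels -> world; by range, or by ray onto plane z"""
    u=np.asarray(u,float);v=np.asarray(v,float)
    r=np.stack([(u-d['cx'])/d['fx'],(v-d['cy'])/d['fy'],np.ones_like(u)],-1)
    if z is None:
        dep=d['range_z'][v.astype(int),u.astype(int)]
        return (r*dep[...,None]-d['t'])@d['R']
    c=-d['R'].T@d['t']; w=r@d['R']
    return c+w*((z-c[2])/w[...,2])[...,None]
def cloud(d):
    v,u=np.mgrid[0:480,0:640]; return world(d,u,v)
E
python3 - <<'E'
import pickle,cv2,numpy as np
from h import *
d=pickle.load(open('top.pkl','rb'));im=d['img'];P=cloud(d)
print('cam',-d['R'].T@d['t'])
hsv=cv2.cvtColor(im,cv2.COLOR_RGB2HSV)
def stat(n,m,box):
    k=np.zeros(m.shape,bool);u0,v0,u1,v1=box;k[v0:v1,u0:u1]=1;m=m&k
    v,u=np.nonzero(m);p=P[m];print(n,len(u),u.mean().round(1),v.mean().round(1),p.mean(0).round(4),np.median(p[:,2]).round(4));return u,v
stat('key',(hsv[...,0]<20)&(hsv[...,1]>180)&(hsv[...,2]>150),(250,295,285,330))
tin=(180,230,230,275)
lid=(abs(P[...,2]-.112)<.012)
u,v=stat('lid',lid,tin)
c,r=cv2.minEnclosingCircle(np.stack([u,v],1).astype(np.float32));print(c,r,world(d,c[0],c[1],.112))
lw=lid&(im.min(2)>120)
u,v=stat('tab',lw,tin);print(world(d,u.mean(),v.mean(),.112))
pl=(abs(P[...,2]-.006)<.004)&(im.max(2)<110)
u,v=stat('plate',pl,(190,280,295,345));
print('table z near',np.median(P[270:285,170:190,2]))
q=world(d,u,v,.006)[:,:2].astype(np.float32);print(cv2.minAreaRect(q))
hd=(abs(P[...,2]-.128)<.008)
u,v=stat('head',hd,(240,285,300,345));q=world(d,u,v,.128)[:,:2].astype(np.float32);print(cv2.minAreaRect(q))
a=cv2.resize(im[225:345,165:345],None,fx=4.4,fy=4.4,interpolation=cv2.INTER_CUBIC);cv2.imwrite('pics/c1.png',a[...,::-1])
E
```

```text
cam [0.36313106 0.01522754 1.41477601]
key 105 264.3 312.9 [0.4041 0.1503 0.1563] 0.1442
lid 510 199.1 247.2 [0.5547 0.3088 0.1115] 0.1117
(199.25, 247.25) 12.869637489318848 [0.55451184 0.30847537 0.112     ]
tab 91 200.4 253.7 [0.5395 0.3052 0.1125] 0.1129
[0.53959959 0.30528149 0.112     ]
plate 1992 236.5 311.0 [0.4134 0.2345 0.006 ] 0.006
table z near -0.0011132482455213119
((0.4193127155303955, 0.22101090848445892), (0.13884598016738892, 0.25414732098579407), 0.9396280646324158)
head 652 262.9 312.9 [0.4052 0.1564 0.1279] 0.1274
((0.40536585450172424, 0.15513472259044647), (0.049501173198223114, 0.08583241701126099), 86.30976867675781)
```

View pics/c1.png

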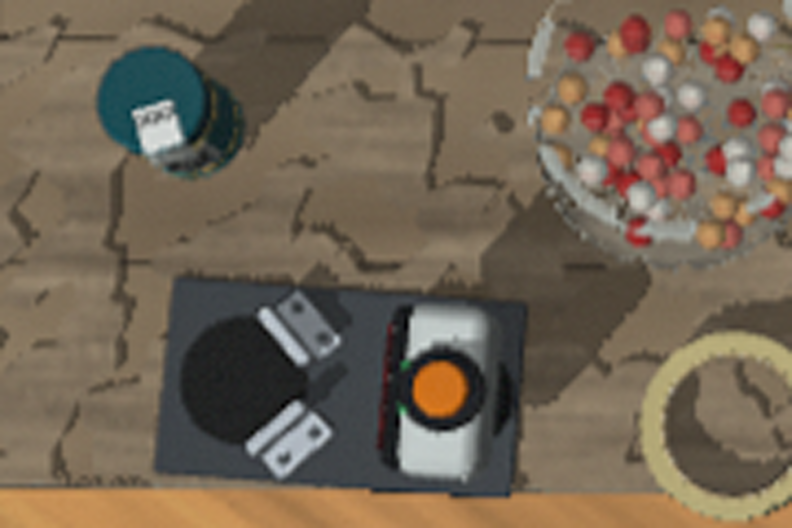

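The crop shows the lid centred near (153,100), with the tab at (158,128) pointing image-down. On the plate, the dark seat disc is near (245,380) and the key near (440,388). I'll refine the scanner pose from the saved images and start the transit close to the robot.

Run:
```python
import pickle,cv2,numpy as np
from h import *
d=pickle.load(open('top.pkl','rb'));im=d['img'].astype(int);P=cloud(d)
# key ellipse
hsv=cv2.cvtColor(d['img'],cv2.COLOR_RGB2HSV)
m=((hsv[...,0]<20)&(hsv[...,1]>180)&(hsv[...,2]>150));m[:295]=0;m[330:]=0;m[:,:250]=0;m[:,285:]=0
v,u=np.nonzero(m);key=world(d,u.mean(),v.mean(),.144);print('key',key)
g=im.max(2)
# plate top edge (far, +x) : table/plate brightness step along columns
q=[]
for c in range(208,280):
    col=g[280:296,c];k=np.argmin(np.diff(col));q.append((c,280+k+.5))
q=np.array(q);w=world(d,q[:,0],q[:,1],.006)
vx,vy,x0,y0=cv2.fitLine(w[:,:2].astype(np.float32),cv2.DIST_HUBER,0,.002,.01).ravel()
if vy>0:vx,vy=-vx,-vy
print('xs from edge',vx,vy,np.degrees(np.arctan2(vy,vx)),'far edge pt',x0,y0)
# disc: darkest
m=(g<32);m[:290]=0;m[335:]=0;m[:,:200]=0;m[:,240:]=0
n,l,st,ce=cv2.connectedComponentsWithStats(m.astype(np.uint8));i=1+np.argmax(st[1:,4]);v,u=np.nonzero(l==i)
print('disc',st[i],world(d,*ce[i],.006))
cc=cv2.minEnclosingCircle(np.stack([u,v],1).astype(np.float32));print(cc,world(d,*cc[0],.006))
for xs in [np.array([vx,vy])]:
    n=np.array([-vy,vx]); print('rest from key',key[:2]-.124*xs,'rest via edge offset', (np.array([x0,y0])-key[:2])@n)
# left edge of plate
q=[]
for r in range(293,330):
    row=g[r,193:215];k=np.argmin(np.diff(row));q.append((193+k+.5,r))
q=np.array(q);w=world(d,q[:,0],q[:,1],.006)[:,:2];print('rest along xs from left edge, rel key',np.median((w-key[:2])@np.array([vx,vy]))+.046+.124)
```

```text
key [0.40461586 0.15159211 0.144     ]
xs from edge -0.028007139 -0.99960774 -91.6049 far edge pt 0.46794933 0.21609892
disc [220 313  15  12  21] [0.395521   0.25670322 0.006     ]
((227.0, 319.0), 8.602425575256348) [0.39355317 0.25722004 0.006     ]
rest from key [0.40808874 0.27554347] rest via edge offset 0.06150197846902591
rest along xs from left edge, rel key 0.0002377309376613984
```

{"op": "play_rows", "data": {
  "motion": [
    [0.7,-1.3,-0.1,0,85],
    [1.4,-2.6,-0.3,0,85],
    [2.1,-3.9,-0.5,0,85],
    [2.8,-5.2,-0.6,0,85],
    [3.5,-6.5,-0.7,0,85]
  ]
}}

```text
clock: 0.72
position: [0.2481, -0.2371, 0.2591]
ee_rot: [-0.0, 0.982, 0.191, 0.0]
contact_force: [0.4, -0.5, 0.2]
width: 0.0848
gripper_force: 0.0
```

{"op": "play_rows", "data": {
  "motion": [
    [0.7,-1.3,0,0,85],
    [1.4,-2.6,0,0,85],
    [2.1,-3.9,0,0,85],
    [2.8,-5.2,0,0,85],
    [3.5,-6.5,0,0,85]
  ]
}}

```text
clock: 1.35
position: [0.2798, 0.0561, 0.2594]
ee_rot: [0.0, 0.982, 0.191, 0.001]
contact_force: [2.0, 0.4, -0.3]
width: 0.0848
gripper_force: 0.0
```

Run:
```python
import pickle,cv2,numpy as np
from h import *
d=pickle.load(open('top.pkl','rb'))
hsv=cv2.cvtColor(d['img'],cv2.COLOR_RGB2HSV);g=d['img'].max(2).astype(int);b=d['img'].astype(int)
P=cloud(d)
# bluish grey plate: R-B small vs table brown
m=((b[...,0]-b[...,2]<8)&(g<110)&(abs(P[...,2]-.006)<.006)).astype(np.uint8);m[:285]=0;m[340:]=0;m[:,:190]=0;m[:,295:]=0
m=cv2.morphologyEx(m,cv2.MORPH_OPEN,np.ones((3,3)))
c=max(cv2.findContours(m,cv2.RETR_EXTERNAL,cv2.CHAIN_APPROX_NONE)[0],key=cv2.contourArea).reshape(-1,2)
w=world(d,c[:,0],c[:,1],.006)[:,:2].astype(np.float32);r=cv2.minAreaRect(w);print(r,cv2.boxPoints(r).round(4).tolist())
key=np.array([.4046,.1516])
hb=[]
for lo in(20,25,30,36):
    mm=((g<lo)).astype(np.uint8);mm[:294]=0;mm[330:]=0;mm[:,:203]=0;mm[:,:][:,238:]=0
    n,l,st,ce=cv2.connectedComponentsWithStats(mm);i=1+np.argmax(st[1:,4]) if n>1 else 0;print(lo,st[i],ce[i],world(d,*ce[i],.006)[:2])
print(np.percentile(g[300:325,205:235],[1,10,30,50,70,90]))
```

```text
((0.41131842136383057, 0.24592620134353638), (0.14814433455467224, 0.10868226736783981), 86.23094940185547) [[0.3522000014781952, 0.17560000717639923], [0.46070000529289246, 0.16840000450611115], [0.47040000557899475, 0.31630000472068787], [0.3619999885559082, 0.32339999079704285]]
20 [229 316   2   2   2] [229.5 316.5] [0.39967408 0.25130382]
25 [229 315   3   3   4] [229.75 316.  ] [0.40089328 0.25073172]
30 [227 303   6   7   7] [229.57142857 306.        ] [0.4252211  0.25196817]
36 [207 298  28  28 386] [218.84196891 310.88860104] [0.41306227 0.27788138]
[ 23.   32.   34.   36.   39.6 144.3]
```

{"op": "play_rows", "data": {
  "motion": [
    [1.4,-0.5,0,0.2,85],
    [2.8,-1.0,0,0.4,85],
    [4.2,-1.6,0,0.6,85],
    [5.6,-2.1,0,0.8,85],
    [7.0,-2.6,0,1.0,85]
  ]
}}

```text
clock: 1.98
position: [0.5014, 0.2576, 0.2587]
ee_rot: [0.0, 0.994, 0.105, -0.0]
contact_force: [-0.3, -0.6, 1.2]
width: 0.0849
gripper_force: 0.0
```

Run:
```python
from rig import manip
import cv2,numpy as np,pickle
s=manip.get_state();print(s['clock'],s['position'],s['qpos'],s['ee_rot'])
d=manip.get_image('wrist');pickle.dump(d,open('w1.pkl','wb'));cv2.imwrite('pics/w1.png',d['img'][...,::-1])
print(d['fx'],d['cx'],d['cy'],np.round(d['R'],3).tolist(),(-d['R'].T@d['t']).round(4))
```

```text
1.975 [0.50139772 0.2576471  0.25870932] [ 3.51528295e-01  2.45318830e-01  1.47986832e+00 -4.34335287e-04
  1.41718199e+00  1.71153941e+00] [ 3.02728478e-04  9.94447735e-01  1.05230723e-01 -3.24254347e-04]
371.64829954431775 316.7090559922396 235.54800408471453 [[0.21, -0.978, 0.0], [-0.932, -0.2, 0.303], [-0.296, -0.064, -0.953]] [0.5773 0.2737 0.4022]
```

View pics/w1.png

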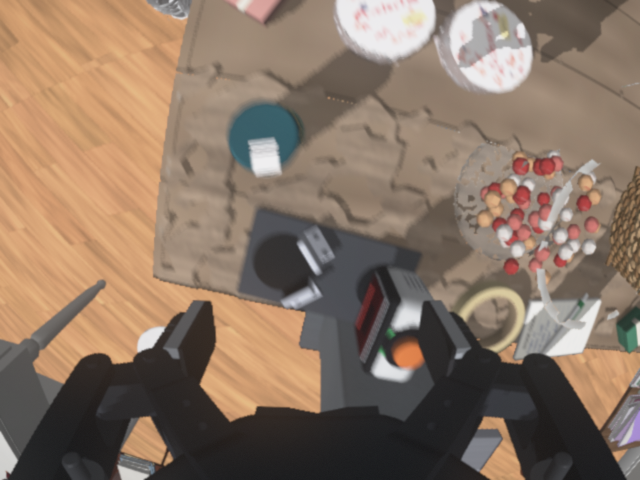

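The wrist view shows the lid at about (264,135) with its tab at (264,155), the seat disc near (280,262) and the key at (406,350).

```bash
cat >> h.py <<'E'
def wfish(d,u,v,z):
    p=np.stack([np.asarray(u,float)-d['cx'],np.asarray(v,float)-d['cy']],-1);r=np.linalg.norm(p,axis=-1)
    th=r/d['fx'];s=np.where(r>0,np.sin(th)/np.maximum(r,1e-9),0)
    c=-d['R'].T@d['t'];w=np.concatenate([p*s[...,None],np.cos(th)[...,None]],-1)@d['R']
    return c+w*((z-c[2])/w[...,2])[...,None]
E
python3 - <<'E'
import pickle,cv2,numpy as np
from h import *
d=pickle.load(open('w1.pkl','rb'));im=d['img'].astype(int);g=im.max(2)
hsv=cv2.cvtColor(d['img'],cv2.COLOR_RGB2HSV)
m=(hsv[...,0]>80)&(hsv[...,0]<105)&(hsv[...,1]>90);m[:90]=0;m[190:]=0;m[:,:215]=0;m[:,315:]=0
w=(im.min(2)>150);w[:130]=0;w[180:]=0;w[:,:240]=0;w[:,290:]=0
c=np.vstack(cv2.findContours((m|w).astype(np.uint8),cv2.RETR_EXTERNAL,cv2.CHAIN_APPROX_NONE)[0]).reshape(-1,2)
W=wfish(d,c[:,0],c[:,1],.112)[:,:2]
# robust circle of known radius on upper half
from scipy.optimize import least_squares
f=lambda x:np.hypot(*(W-x).T)-.0295
s=least_squares(f,W.mean(0),loss='soft_l1',f_scale=.001);C=s.x;print('lid',C,np.abs(f(C)).mean())
v,u=np.nonzero(w);T=wfish(d,u,v,.112)[:,:2];T=T[np.hypot(*(T-C).T)<.029];a=T.mean(0)-C;print('tab',len(T),a,np.degrees(np.arctan2(a[1],a[0])))
k=(hsv[...,0]<20)&(hsv[...,1]>180)&(hsv[...,2]>150);k[:325]=0;k[375:]=0;k[:,:380]=0;k[:,430:]=0
v,u=np.nonzero(k);print('key',wfish(d,u.mean(),v.mean(),.144),len(u))
m=(g<40).astype(np.uint8);m[:225]=0;m[300:]=0;m[:,:240]=0;m[:,325:]=0
n,l,st,ce=cv2.connectedComponentsWithStats(m);i=1+np.argmax(st[1:,4]);v,u=np.nonzero(l==i);
print('disc',st[i],wfish(d,*ce[i],.006),cv2.minAreaRect(wfish(d,u,v,.006)[:,:2].astype(np.float32)))
E
```

```text
lid [0.5645382  0.31492845] 0.008177322347925054
tab 629 [-0.01855275 -0.00539813] -163.7770492355716
key [nan nan nan] 0<stdin>:15: RuntimeWarning: Mean of empty slice.
  ret = ret.dtype.type(ret / rcount)
Traceback (most recent call last):
ValueError: attempt to get argmax of an empty sequence
```

```bash
cat >> h.py <<'E'
def wcloud(d):
    v,u=np.mgrid[0:480,0:640];p=np.stack([u-d['cx'],v-d['cy']],-1);r=np.linalg.norm(p,axis=-1)
    th=r/d['fx'];ray=np.concatenate([p*(np.tan(th)/np.maximum(r,1e-9))[...,None],np.ones(r.shape+(1,))],-1)
    return (ray*d['range_z'][...,None]-d['t'])@d['R']
E
cat > lid.py <<'E'
import sys,pickle,cv2,numpy as np
from h import *
def lid(d,c0,z=.112):
    P=wcloud(d);m=(np.hypot(P[...,0]-c0[0],P[...,1]-c0[1])<.05)&(abs(P[...,2]-z)<.008)
    v,u=np.nonzero(m);W=wfish(d,u,v,z)[:,:2].astype(np.float32)
    c,r=cv2.minEnclosingCircle(W);b=m&(d['img'].min(2)>140)
    v,u=np.nonzero(b);T=wfish(d,u,v,z)[:,:2];a=T.mean(0)-W.mean(0)
    return m.sum(),np.median(P[m][:,2]),c,r,W.mean(0),a,np.degrees(np.arctan2(a[1],a[0]))
E
python3 - <<'E'
from lid import *
d=pickle.load(open('w1.pkl','rb'));im=d['img'].astype(int);P=wcloud(d)
print(lid(d,(.555,.309)))
k=(im[...,0]>150)&(im[...,0]-im[...,2]>110)&(abs(P[...,2]-.144)<.01);k[:320]=0
v,u=np.nonzero(k);print('key',wfish(d,u.mean(),v.mean(),.144),len(u))
m=((abs(P[...,2]-.006)<.005)&(im.max(2)<85)&(np.hypot(P[...,0]-.41,P[...,1]-.25)<.13)).astype(np.uint8)
m=cv2.morphologyEx(m,cv2.MORPH_OPEN,np.ones((5,5)))
v,u=np.nonzero(m);print(len(u));W=wfish(d,u,v,.006)[:,:2].astype(np.float32);print(cv2.minAreaRect(W),cv2.boxPoints(cv2.minAreaRect(W)))
print(np.percentile(im.max(2)[240:290,255:300],[2,10,30,50,70,90]))
E
```

```text
(np.int64(4166), np.float64(0.11237547988181353), (0.5541270971298218, 0.3100135922431946), 0.02957366220653057, array([0.5545148, 0.309799 ], dtype=float32), array([-0.01318234, -0.00207854]), np.float64(-171.0395823944969))
key [0.40729303 0.15622069 0.144     ] 488
5023
((0.4215911626815796, 0.219777911901474), (0.08978960663080215, 0.19349214434623718), 1.9526276588439941) [[0.373426   0.3149381 ]
 [0.38001886 0.12155831]
 [0.46975634 0.12461773]
 [0.46316347 0.31799752]]
[46. 51. 52. 53. 55. 68.]
```

{"op": "play_rows", "data": {
  "motion": [
    [0.8,-0.5,0,0.1,85],
    [1.57,-1.0,0.2,0.2,85],
    [1.57,-1.0,1.4,0.2,85],
    [1.57,-1.0,2.7,0.2,85],
    [1.57,-1.0,2.7,0.2,85]
  ]
}}

```text
clock: 2.65
position: [0.5498, 0.3068, 0.1466]
ee_rot: [0.002, 0.996, 0.088, -0.005]
contact_force: [-0.5, -0.9, 0.1]
width: 0.0849
gripper_force: 0.0
```

Run:
```python
from rig import manip
from lid import *
s=manip.get_state();print(s['clock'],s['position'],s['ee_rot'])
d=manip.get_image('wrist');pickle.dump(d,open('w2.pkl','wb'))
print(lid(d,(.555,.309)))
```

```text
2.65 [0.54983207 0.30677806 0.14655335] [ 0.00177822  0.99609376  0.08811782 -0.00541437]
(np.int64(9098), np.float64(0.11226532136883458), (0.5551676154136658, 0.3101874887943268), 0.030225569382309914, array([0.5566578, 0.3106973], dtype=float32), array([-0.01780463, -0.00521164]), np.float64(-163.68457562032089))
```

{"op": "play_rows", "data": {
  "motion": [
    [0,0,0.7,0,85],
    [0,0,1.4,0,85],
    [0,0,2.1,0,85],
    [0,0,2.1,0,85],
    [0,0,2.1,0,85]
  ]
}}

```text
clock: 3.32
position: [0.5553, 0.3091, 0.07]
ee_rot: [-0.001, 0.996, 0.088, 0.002]
contact_force: [0.2, -0.2, 0.0]
width: 0.0849
gripper_force: 0.0
```

{"op": "play_rows", "data": {
  "motion": [
    [0,0,0,0,62],
    [0,0,0,0,55],
    [0,0,0,0,50],
    [0,0,0,0,50],
    [0,0,0,0,50]
  ],
  "newtons": 35
}}

```text
clock: 3.95
position: [0.5545, 0.3091, 0.0692]
ee_rot: [-0.001, 0.996, 0.088, 0.002]
contact_force: [-0.3, 0.2, 6.3]
width: 0.0587
gripper_force: 36.4
```

{"op": "play_rows", "data": {
  "motion": [
    [0,0,-0.5,0,50],
    [0,0,-1.0,-0.5,50],
    [-0.6,-0.1,-1.5,-1.4,50],
    [-1.2,-0.15,-1.5,-2.3,50],
    [-1.8,-0.2,-1.5,-3.2,50]
  ]
}}

```text
clock: 4.58
position: [0.4802, 0.3033, 0.1273]
ee_rot: [0.0, 0.932, 0.362, -0.0]
contact_force: [-0.0, 0.3, -1.5]
width: 0.0587
gripper_force: 38.1
```

Run:
```python
from rig import manip
from lid import *
from scipy.spatial.transform import Rotation as R
s=manip.get_state();q=s['ee_rot'];print(s['clock'],s['position'],s['width'],s['gripper_force'],R.from_quat(np.r_[q[1:],q[0]]).as_matrix().round(3).tolist())
```

```text
4.575 [0.48019691 0.30331486 0.12733612] 0.0587370229531051 38.09758901596069 [[0.738, 0.674, -0.0], [0.674, -0.738, -0.0], [-0.0, 0.0, -1.0]]
```

{"op": "play_rows", "data": {
  "motion": [
    [-0.35,-0.25,0,-0.9,50],
    [-0.7,-0.55,0,-1.8,50],
    [-1.05,-0.8,0,-2.7,50],
    [-1.33,-1.05,0,-3.6,50],
    [-1.33,-1.05,0,-4.1,50]
  ]
}}

```text
clock: 5.2
position: [0.4116, 0.2986, 0.1271]
ee_rot: [-0.0, 0.747, 0.665, -0.001]
contact_force: [1.0, -0.3, -1.7]
width: 0.0581
gripper_force: 38.1
```

{"op": "play_rows", "data": {
  "motion": [
    [0,0,0,0,50],
    [0,0,0,0,50]
  ]
}}

```text
clock: 5.45
position: [0.4136, 0.299, 0.1272]
ee_rot: [0.0, 0.749, 0.663, -0.0]
contact_force: [0.2, 0.1, -1.8]
width: 0.0584
gripper_force: 38.1
```

Run:
```python
from rig import manip
import cv2,pickle
from h import *
s=manip.get_state();print(s['clock'],s['position'],s['ee_rot'],s['contact_force'])
for n in('wrist','top'):
    d=manip.get_image(n);pickle.dump(d,open(n+'3.pkl','wb'))
    i=d['img'] if n=='wrist' else cv2.resize(d['img'][255:350,165:330],None,fx=4,fy=4,interpolation=cv2.INTER_CUBIC)
    cv2.imwrite(f'pics/{n}3.png',i[...,::-1])
```

```text
5.45 [0.41357112 0.29901732 0.12719154] [ 6.40035675e-05  7.48797302e-01  6.62799054e-01 -1.06711425e-04] [ 0.16828952  0.1019336  -1.78387427]
```

View pics/wrist3.png

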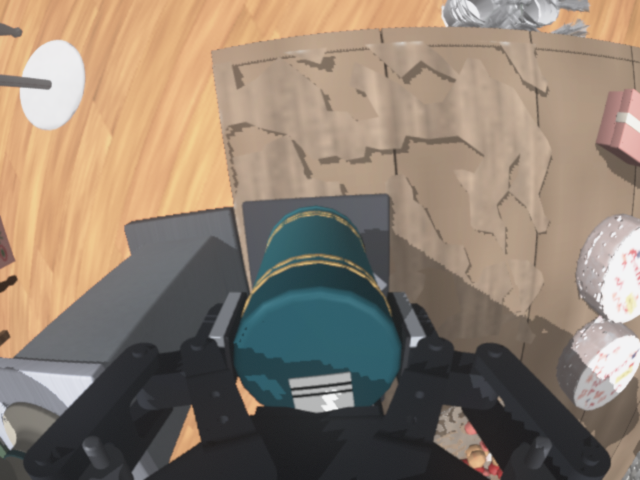

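The wrist view shows the tin held upright, its tab at (322,388) pointing towards the scanner. The plate's open end is visible between the corners (245,203) and (389,196).

Run:
```python
from lid import *
d=pickle.load(open('wrist3.pkl','rb'));im=d['img'].astype(int);P=wcloud(d)
a,b=wfish(d,245,203,.006)[:2],wfish(d,389,196,.006)[:2]
e=b-a;print(a,b,np.linalg.norm(e));yaw=np.degrees(np.arctan2(e[1],e[0]))-90;print('xs yaw',yaw)
xs=np.array([np.cos(np.radians(yaw)),np.sin(np.radians(yaw))]);print('rest',(a+b)/2+.046*xs)
c0=(.4136,.299)
m=(np.hypot(P[...,0]-c0[0],P[...,1]-c0[1])<.04)&(P[...,2]>.155)&(P[...,2]<.185);z=np.median(P[m][:,2]);print('lid z',z,m.sum())
w=(im.min(2)>140);w[:365]=0;w[412:]=0;w[:,:285]=0;w[:,360:]=0
g=(m|w)
v,u=np.nonzero(w);T=wfish(d,u,v,z)[:,:2]
print('lid row', lid(d,c0,z)[2:4],'tab',T.mean(0)-np.array(c0),np.degrees(np.arctan2(*(T.mean(0)-np.array(c0))[::-1])))
# tab side edges direction
L=wfish(d,[289,292],[378,402],z)[:,:2];print('tab edge?',np.degrees(np.arctan2(*(L[1]-L[0])[::-1])))
L=wfish(d,[289,351],[378,373],z)[:,:2];t=L[1]-L[0];print('tab inner edge normal',np.degrees(np.arctan2(t[1],t[0]))+0, np.linalg.norm(t))
```

```text
[0.36350926 0.32371117] [0.46940384 0.31613064] 0.10616556404859331
xs yaw -94.09457222074548
rest [0.41317201 0.27403832]
lid z 0.1705227444661939 22500
lid row ((0.4137430191040039, 0.30009955167770386), 0.05335990712046623) tab [ 0.00062029 -0.01302654] -87.27378776769781
tab edge? -93.88924570045576
tab inner edge normal -1.0478877124277783 0.021236102269838214
```

{"op": "play_rows", "data": {
  "motion": [
    [0,0,0.5,0.2,50],
    [0,0,0.9,0.4,50],
    [0,0,1.15,0.4,50],
    [0,0,1.2,0.4,50],
    [0,0,1.22,0.4,50]
  ]
}}

```text
clock: 6.18
position: [0.4139, 0.2993, 0.0787]
ee_rot: [0.0, 0.771, 0.637, 0.0]
contact_force: [-0.2, -0.1, -1.7]
width: 0.0585
gripper_force: 38.1
```

{"op": "play_rows", "data": {
  "motion": [
    [0,0,0.02,0,50],
    [0,0,0.04,0,50],
    [0,0,0.04,0,50]
  ]
}}

```text
clock: 6.55
position: [0.4136, 0.2991, 0.077]
ee_rot: [0.0, 0.771, 0.637, 0.0]
contact_force: [0.0, -0.0, -2.5]
width: 0.0586
gripper_force: 38.1
```

{"op": "play_rows", "data": {
  "motion": [
    [0,0,0.01,0,50],
    [0,0,0.02,0,50],
    [0,0,0.03,0,50],
    [0,0,0.03,0,50]
  ]
}}

```text
clock: 7.05
position: [0.4135, 0.299, 0.0756]
ee_rot: [0.0, 0.771, 0.637, -0.0]
contact_force: [0.1, 0.2, -2.1]
width: 0.0584
gripper_force: 38.1
```

{"op": "play_rows", "data": {
  "motion": [
    [-0.15,0.02,0,0,50],
    [-0.3,0.05,0,0,50],
    [-0.43,0.07,0,0,50],
    [-0.5,0.08,0,0,50],
    [-0.54,0.09,0,0,50]
  ]
}}

```text
clock: 7.68
position: [0.413, 0.277, 0.0757]
ee_rot: [0.0, 0.771, 0.637, 0.0]
contact_force: [0.4, -0.1, -1.4]
width: 0.0584
gripper_force: 38.1
```

{"op": "play_rows", "data": {
  "motion": [
    [-0.02,0,0,0,50],
    [-0.04,0,0,0,50],
    [-0.06,0.01,0,0,50],
    [-0.06,0.01,0,0,50]
  ]
}}

```text
clock: 8.18
position: [0.413, 0.2754, 0.0758]
ee_rot: [-0.0, 0.771, 0.637, 0.0]
contact_force: [-0.7, 2.6, -1.8]
width: 0.0586
gripper_force: 38.2
```

{"op": "play_rows", "data": {
  "motion": [
    [-0.02,0,0,0,50],
    [-0.04,0.01,0,0,50],
    [-0.04,0.01,0,0,50]
  ]
}}

```text
clock: 8.55
position: [0.4128, 0.2743, 0.076]
ee_rot: [-0.001, 0.771, 0.636, 0.001]
contact_force: [-1.8, 6.2, 0.2]
width: 0.0582
gripper_force: 38.3
```

{"op": "play_rows", "data": {
  "motion": [
    [-0.02,0,0,0,50],
    [-0.03,0,0.01,0,50],
    [-0.03,0,0.03,0,50],
    [-0.03,0,0.03,0,50]
  ]
}}

```text
clock: 9.05
position: [0.4126, 0.274, 0.0754]
ee_rot: [-0.002, 0.772, 0.636, 0.001]
contact_force: [-3.4, 7.4, 4.3]
width: 0.0584
gripper_force: 38.4
```

{"op": "play_rows", "data": {
  "motion": [
    [0,0,0,0,60],
    [0,0,0,0,63],
    [0,0,0,0,68],
    [0,0,0,0,76],
    [0,0,0,0,85]
  ],
  "newtons": 20
}}

```text
clock: 9.68
position: [0.4129, 0.2718, 0.0744]
ee_rot: [0.0, 0.771, 0.637, -0.0]
contact_force: [0.9, -1.1, 0.2]
width: 0.0849
gripper_force: 0.0
```

{"op": "play_rows", "data": {
  "motion": [
    [0,0,0,0,85],
    [0,0,-0.6,0,85],
    [0,0,-1.4,0,85],
    [0,0,-2.2,0,85],
    [0,0,-3.0,0,85]
  ]
}}

```text
clock: 10.3
position: [0.4127, 0.2719, 0.1955]
ee_rot: [0.0, 0.771, 0.637, -0.0]
contact_force: [0.8, -0.4, -0.0]
width: 0.085
gripper_force: 0.0
```

{"op": "play_rows", "data": {
  "motion": [
    [0.5,0,-0.5,0,60],
    [1,0,-0.5,0,30],
    [1.3,0,-0.5,0,0],
    [1.3,0,-0.5,0,0]
  ]
}}

```text
clock: 10.8
position: [0.422, 0.3234, 0.2128]
ee_rot: [-0.0, 0.771, 0.637, -0.002]
contact_force: [-0.6, -0.2, -0.4]
width: 0.0118
gripper_force: 0.0
```

Run:
```python
from rig import manip
import cv2,pickle
from h import *
s=manip.get_state();print(s['clock'],s['position'],s['ee_rot'],s['contact_force'],s['width'],s['qpos'])
for n in('wrist','top','scene'):
    d=manip.get_image(n);pickle.dump(d,open(n+'4.pkl','wb'))
    cv2.imwrite(f'pics/{n}4.png',d['img'][...,::-1])
```

```text
10.8 [0.42199408 0.32339873 0.21284015] [-1.24891939e-04  7.70614983e-01  6.37299104e-01 -1.54386601e-03] [-0.62131428 -0.17222603 -0.36581725] 0.011841754635392058 [ 5.23167593e-01  2.23886283e-01  1.62439715e+00 -2.79958434e-04
  1.29639531e+00  7.12061585e-01]
```

View pics/wrist4.png

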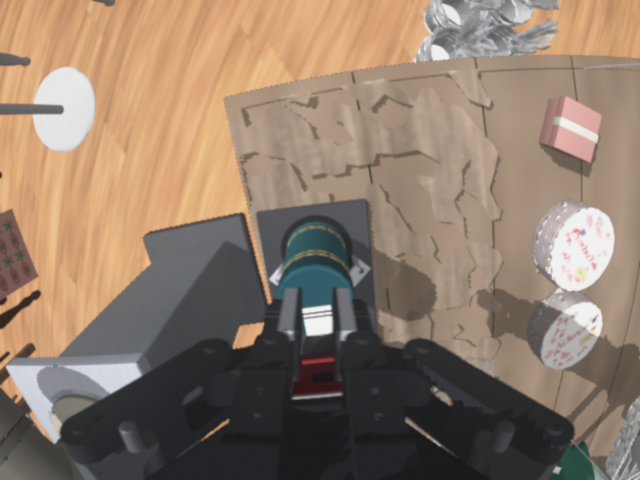

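The wrist view shows the tin at about (316,280) between both cheeks, with its tab at (317,318) facing the red window at (317,375). I'll check the numbers.

Run:
```python
from lid import *
for n in('top4','scene4'):
    d=pickle.load(open(n+'.pkl','rb'));P=cloud(d);im=d['img']
    m=(np.hypot(P[...,0]-.413,P[...,1]-.275)<.04)&(abs(P[...,2]-.118)<.006)
    v,u=np.nonzero(m);print(n,m.sum())
    if m.sum()>50:
        W=world(d,u,v,.118)[:,:2].astype(np.float32);print(cv2.minEnclosingCircle(W),W.mean(0),np.median(P[m][:,2]))
        b=m&(im.min(2)>130);v,u=np.nonzero(b);T=world(d,u,v,.118)[:,:2];a=T.mean(0)-W.mean(0);print('tab',len(u),T.mean(0),a,np.degrees(np.arctan2(a[1],a[0])))
d=pickle.load(open('scene4.pkl','rb'));cv2.imwrite('pics/s4c.png',cv2.resize(d['img'][240:400,230:430],None,fx=3.6,fy=3.6,interpolation=cv2.INTER_CUBIC)[...,::-1])
```

```text
top4 498
((0.412815123796463, 0.2745506763458252), 0.02926899679005146) [0.41305193 0.27478653] 0.1178006385127502
tab 87 [0.41240662 0.25940975] [-0.00064531 -0.01537679] -92.40311032490267
scene4 434
((0.41258618235588074, 0.2798616886138916), 0.031306199729442596) [0.41133037 0.28000095] 0.11719825227838665
tab 67 [0.41182859 0.26064816] [ 0.00049822 -0.0193528 ] -88.52530349619487
```

View pics/s4c.png

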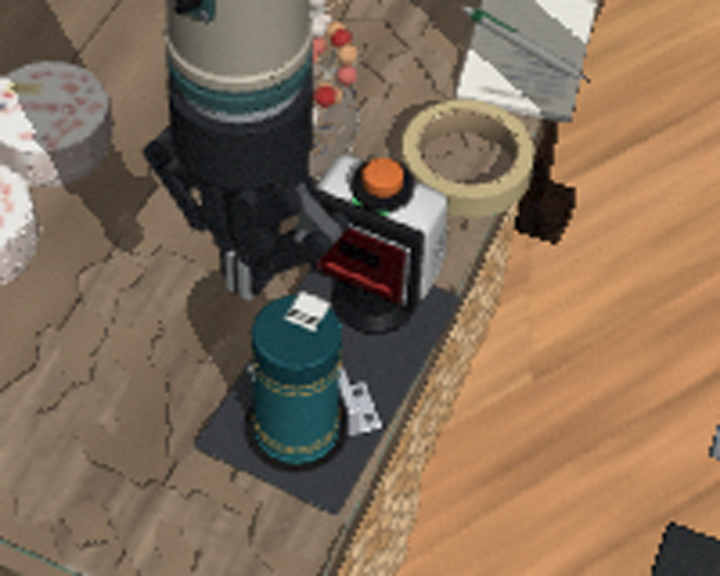

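The tin is seated at (0.413, 0.2746) with the barcode about 2–5° off square. Next I move over the key with the fingers shut.

{"op": "play_rows", "data": {
  "motion": [
    [-1.1,0.1,0,0,0],
    [-2.2,0.18,0,0,0],
    [-3.3,0.27,0,0,0],
    [-4.3,0.36,0,0,0],
    [-4.3,0.36,0.6,0,0]
  ]
}}

```text
clock: 11.58
position: [0.4048, 0.1489, 0.1915]
ee_rot: [0.001, 0.772, 0.635, 0.001]
contact_force: [0.4, 1.2, -0.0]
width: 0.0002
gripper_force: 0.0
```

{"op": "play_rows", "data": {
  "motion": [
    [0,0,0.4,0,0],
    [0,0,0.6,0,0],
    [0,0,0.6,0,0]
  ]
}}

```text
clock: 11.95
position: [0.4038, 0.1512, 0.1661]
ee_rot: [-0.0, 0.771, 0.637, -0.001]
contact_force: [-0.5, -0.1, -0.8]
width: 0.0
gripper_force: 0.0
```

Descend: the key top is at 0.144, and fully down is 0.138.

{"op": "play_rows", "data": {
  "motion": [
    [0,0,0.2,0,0],
    [0,0,0.4,0,0],
    [0,0,0.5,0,0],
    [0,0,0.57,0,0],
    [0,0,0.62,0,0]
  ]
}}

```text
clock: 12.58
position: [0.4041, 0.1514, 0.1417]
ee_rot: [-0.0, 0.771, 0.637, -0.0]
contact_force: [-0.8, -0.1, 2.0]
width: -0.0003
gripper_force: 1.1
```

{"op": "play_rows", "data": {
  "motion": [
    [0,0,0.04,0,0],
    [0,0,0.08,0,0],
    [0,0,0.11,0,0],
    [0,0,0.11,0,0]
  ]
}}

```text
clock: 13.08
position: [0.4041, 0.1514, 0.138]
ee_rot: [0.0, 0.771, 0.637, 0.0]
contact_force: [-2.8, 0.0, 8.9]
width: 0.0
gripper_force: 4.0
```

The 9 N reading at z = 0.138 means the key has bottomed out. Releasing now.

{"op": "play_rows", "data": {
  "motion": [
    [0,0,0,0,0],
    [0,0,-0.3,0,0],
    [0,0,-0.9,0,0],
    [0,0,-1.8,0,0],
    [0,0,-2.5,0,0]
  ]
}}

```text
clock: 13.7
position: [0.4049, 0.1515, 0.239]
ee_rot: [0.001, 0.771, 0.637, 0.001]
contact_force: [-0.0, -0.2, 0.1]
width: 0.0002
gripper_force: 0.0
```

{"op": "play_rows", "data": {
  "motion": [
    [0,0,0,0,0],
    [0,0,0,0,0],
    [0,0,0,0,0],
    [0,0,0,0,0]
  ]
}}

```text
clock: 14.2
position: [0.4037, 0.1513, 0.2364]
ee_rot: [-0.0, 0.771, 0.637, -0.001]
contact_force: [0.5, 0.3, -0.5]
width: -0.0
gripper_force: 0.0
```

Run:
```python
from rig import manip
from lid import *
d=manip.get_image('top');P=cloud(d);im=d['img']
m=(np.hypot(P[...,0]-.413,P[...,1]-.275)<.04)&(abs(P[...,2]-.118)<.006)
v,u=np.nonzero(m);W=world(d,u,v,.118)[:,:2].astype(np.float32);print(m.sum(),W.mean(0) if len(W) else 0,np.median(P[m][:,2]))
b=m&(im.min(2)>130);v,u=np.nonzero(b);T=world(d,u,v,.118)[:,:2];print(len(u),T.mean(0))
s=manip.get_state();print(s['clock'],s['position'],s['contact_force'])
d=manip.get_image('scene');P=cloud(d);b=d['img'].astype(int)
k=(b[...,0]>150)&(b[...,0]-b[...,2]>110)&(np.hypot(P[...,0]-.4045,P[...,1]-.151)<.02)
print('key z',k.sum(),np.percentile(P[k][:,2],[50,90]) if k.any() else None)
```

```text
0 0 nan
0 [nan nan]
14.25 [0.40388961 0.15131731 0.23653952] [-0.20804829 -0.28967618 -0.48999397]
key z 83 [0.14281651 0.14547245]
  return _methods._mean(a, axis=axis, dtype=dtype,
  ret = ret.dtype.type(ret / rcount)
<stdin>:6: RuntimeWarning: Mean of empty slice.
  ret = um.true_divide(
```

The arm hides the tin from the top camera, so I'll compare with the scene view and hand in if nothing has changed.

Run:
```python
from rig import manip
from lid import *
for d in(pickle.load(open('scene4.pkl','rb')),manip.get_image('scene')):
    P=cloud(d);m=(np.hypot(P[...,0]-.413,P[...,1]-.275)<.04)&(abs(P[...,2]-.118)<.006)
    b=m&(d['img'].min(2)>130);r=[np.argwhere(x).mean(0).round(2) for x in(m,b)];print(m.sum(),b.sum(),r)
if np.abs(r[0]).sum()>0 and m.sum()>350: print(manip.sign_off())
```

```text
434 67 [array([332.16, 312.06]), array([325.75, 315.31])]
436 67 [array([332.23, 312.11]), array([325.75, 315.31])]
the job is handed in; nothing more can be done
None
```

The tin is seated in the V rest with its barcode facing the window (about 2–5° off square), the scan key was pressed fully down and is up again, and the job is handed in at about 14 s; the verdict was not shown.

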